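Clamp down the parts bin and pour the nuts into it

TASK

Turn the crank of the screw clamp clockwise until its pad meets the plywood foot of the parts bin, and snug it up by feel: firmly held, not crushed. Then take the scoop-lipped cup, pour all six hex nuts into the clamped bin without shifting it, and stand the empty cup upright on the bench again; leave the clamp tight and do not knock the other things about.

Things in the scene. Friction and masses are not known exactly. Their poses are not given: they have to be found in the camera images.
- clamp: Grey screw clamp bolted to the bench (110 x 120 mm, 76 mm tall, crank knob up to 134 mm). Origin on the bench straight under its vertical spindle; +y points to its column, 43 to 67 mm from the spindle; z up. Its round pad (30 mm) is springy, 20 N per mm, and its height at the start differs: feel for it. Firmly held is 10 N of pad force or more; over 80 N crushes the foot.
- clamp_crank (a joint): Crank angle in rad; grows clockwise seen from above, lowering the pad 4.8 mm per rad. At 0 the crank points along the clamp's +y. It keeps its height and stays where left. Free, the knob takes about 5 N sideways when moving (0 to 2 N when stopped), once bearing 7.6 N more per further rad. The pad meets the foot between 3.9 and 5.9 rad; stop at some 3 N above the free push (2 to 4 N is safe).
- clamp_knob_mid (a point): Middle of the crank's upright wooden knob: a cylinder 20 mm in diameter and 44 mm tall, 90 to 134 mm above the bench; this point is 116 mm above the bench and 60 mm from the spindle axis. The knob spins freely on its own pin, so it can be gripped from above and carried round the spindle without turning the gripper. Below it the crank's flat arm, 16 mm wide, is 78 to 88 mm above the bench.
- bin: Open sheet-steel bin, 146 (x) x 126 (y) x 55 mm, 4 mm walls, on a loose plywood foot 12 mm thick; rim 67 mm, inner floor 16 mm above the bench. Origin at bench level under the middle of the box; z up. The foot (130 mm wide in x) sticks out to +y as far as 180 mm from the origin; the pad stands over its bare part, 150 mm from the origin. 0.7 kg, not fixed.
- cup: Aluminium cup with the nuts. Flat sides 56 mm apart outside (y), 80 mm tall from x = +30 to -60 mm, 3 mm walls. Origin under the middle of its flat base (60 mm in x); z up. Back wall 62 mm tall at x = +30. Front wall slopes out at 45 degrees from the base to the pouring lip at x = -85, z = 55. Grip the sides near x = -18, z = 57, leaning; tip it 90 to 105 degrees to empty. 0.16 kg, heavy base.
- nut0: One of six equal steel hex nuts, 22 mm across flats, 25 mm across corners, 16 mm thick, 35 g; origin at the centre of its underside.
- nut1: One of six equal steel hex nuts, 22 mm across flats, 25 mm across corners, 16 mm thick, 35 g; origin at the centre of its underside.
- nut2: One of six equal steel hex nuts, 22 mm across flats, 25 mm across corners, 16 mm thick, 35 g; origin at the centre of its underside.
- nut3: One of six equal steel hex nuts, 22 mm across flats, 25 mm across corners, 16 mm thick, 35 g; origin at the centre of its underside.
- nut4: One of six equal steel hex nuts, 22 mm across flats, 25 mm across corners, 16 mm thick, 35 g; origin at the centre of its underside.
- nut5: One of six equal steel hex nuts, 22 mm across flats, 25 mm across corners, 16 mm thick, 35 g; origin at the centre of its underside.
- tin: Bystander: closed round flat tin, 76 mm in diameter, 45 mm tall, origin under its centre. Leave alone.
- tape: Bystander: black tape measure standing on edge, 68 x 36 x 62 mm, origin under its centre. Leave alone.
- pliers: Bystander: red-handled pliers lying flat, 180 mm long, origin at the pivot. Leave alone.
- strippers: Bystander: red-handled wire strippers lying flat, 165 mm long, origin at the pivot. Leave alone.
- slat: Bystander: pine offcut 160 x 45 x 28 mm, origin under its centre. Leave alone.
There are look-alikes about, which are no part of the job. What is shaped like the cup but orange or yellow is not meant.

How it is judged:
By the outcome, as a careful person would: the job done as asked, in the order asked, and still so for the second after the job is handed in, with the robot touching nothing.
It also fails if it takes over 72 s, if anything falls off the work surface, if the arm or the gripper's body presses on something with over 40 N, if the wrist force passes 120 N, or if a joint passes its speed limit or range.

ROBOT

A 7-joint arm with a two-finger parallel gripper is mounted at the origin on the work surface. World frame = base frame: x ahead of the robot, y to its left, z up, the work surface at z = 0. Lengths are in mm, angles in rad, forces in N, time in s.
With the tool pointing down it reaches from about 400 to 850 mm from the base axis. Payload 4.5 kg.
Tool frame: the origin (TCP) lies on the front face of the gripper's body, between the roots of the fingers; the fingertips stand 64 mm ahead of it and the grasp point (between the pads) lies 45 mm ahead of it (arm.pinch_z is the distance from the TCP to the grasp point, in mm); z points along the fingers, y is the line along which they close (so a half turn about z gives the same grasp; the last joint's range is limited). The gripper opens to 88 mm and grips with 3 to 60 N. Pads are 18 mm wide; open, the fingers measure 123 mm over their backs; the gripper's body (75 mm by 187 mm) begins 45 mm behind the grasp point.
Start: joints at [-1.219, 0.689, -0.195, 1.565, 0.157, 0.902, -0.215], TCP at [195.278, 593.729, 302.743] pointing down, gripper open.
Joint ranges: [-3.01, 3.01], [-0.46, 2.08], [-1.47, 1.51], [0.13, 2.56], [-1, 4.14], [0.04, 2.09], [-2.66, 2.66]. Speed limits (rad/s): [2.57, 2.57, 3.14, 3.14, 3.14, 3.14, 3.14].

INTERFACE

Orientations are given as [roll, pitch, yaw] about the fixed x, y, z axes, in that order (R = Rz(yaw) Ry(pitch) Rx(roll)).
In Python, from station import arm, vision, ticket gives the robot as it stands.
- The arm moves only by the shell command python3 -m crank 'ROWS' [FORCE]. ROWS is text: rows parted by semicolons, each of 7 numbers parted by spaces: the shift along the tool's x, y, z in cm, then the turn, a rotation vector about the tool's x, y, z in rad, then the opening in per cent of the stroke, from 0 (shut) to 100 (fully open). A call has 1 to 8 rows; each row is the pose to reach, as a shift and turn from the pose commanded when the call began, along the tool's axes at that moment; what a row does not reach only later rows make up. A row lasts 1/10 s, in which the tool goes at most 50 mm and 8.59 degrees, less where a joint would pass 70% of its speed; a pose out of reach is approached as far as the arm can. A call with a gripper value outside its range is refused whole. The fingers move at their own pace and stop on an object; FORCE is the grip in N (left out, the last holds). Time passes only in rows, so rows that repeat a pose let the fingers close. It gives the time, the measured TCP pose, the force, the opening and the grip force at its end, in the units of the state.
- arm.sense(): the state, without advancing time (a new reading comes with each control period).
- vision.camera(name): name is "side" or "top" or "wrist"; returns (picture, depth): 400x640x3 uint8, red, green, blue; 400x640 float32, mm along the optical axis (not along the pixel's ray), 0 where there is no reading.
- vision.camera_model(name): a dict with "camera_matrix" (3x3 intrinsics, pixels), "pose" (4x4, takes a point from camera to world coordinates); the wrist camera has in their place "mount" (4x4, takes a point from camera to tool coordinates, whose origin is the TCP and whose axes are the flange's). Camera axes: x right, y down, z forward; pixel columns grow to the right and rows downward; lengths in mm; the calibration is good to about 2 mm. A picture is of the moment at which its call begins: read the wrist's pose just before it. camera_model takes no time and is no camera call.
- ticket.sign_off(): hands the job in; it is judged then, once.
The state is a dict: "time": time; "qpos": joint angles; "joint_vel": joint speeds; "joint_torque": joint torques, N m; "ee_pos": TCP position; "tool_rot": TCP orientation; "contact_force": force on the tool from outside, world axes, zero at the start; "torque": the same for the moment, N m; "gripper_width": finger opening in mm; "grasp_force": force on a finger pad.
Only numpy, scipy, OpenCV 4.12 (cv2) and the standard library are available. Lean on these libraries where they do the work, as an engineer would, in place of code of your own. Each camera call takes 0.05 s, during which the arm holds its last target. There are 200 camera calls.

## Working session

There is one attempt and no reset: what is moved stays moved. The work goes in short steps, Python scripts to look and compute and a shell command to move; the robot and the scene stay as the last step left them, time stands still between calls to the robot, and variables do not carry over. Pictures are saved under pics/ and viewed, at most 10 in all, crops included, and the job is handed in when it is done.

```bash
mkdir -p pics; ls
python3 - <<'E'
from station import arm, vision, ticket
import numpy as np, cv2
for n in ("top","side"):
    p,d=vision.camera(n); cv2.imwrite(f"pics/{n}0.png",p[...,::-1]); np.save(f"pics/{n}0.npy",d)
    print(n,vision.camera_model(n))
print(vision.camera_model("wrist"),arm.pinch_z)
print(arm.sense())
E
```

```text
pics
top {'camera_matrix': array([[387.23529624,   0.        , 317.48169942],
       [  0.        , 387.23529624, 198.11122173],
       [  0.        ,   0.        ,   1.        ]]), 'pose': array([[-1.60006781e-02, -9.89869059e-01,  1.41078785e-01,
         4.24119257e+02],
       [-9.99871159e-01,  1.56596672e-02, -3.52708297e-03,
        -1.36899132e+00],
       [ 1.28210349e-03, -1.41117044e-01, -9.89992089e-01,
         1.15223628e+03],
       [ 0.00000000e+00,  0.00000000e+00,  0.00000000e+00,
         1.00000000e+00]])}
side {'camera_matrix': array([[386.38251011,   0.        , 317.35299525],
       [  0.        , 386.38251011, 199.55008452],
       [  0.        ,   0.        ,   1.        ]]), 'pose': array([[ 8.38700525e-01, -3.32403965e-01,  4.31380382e-01,
         2.12581635e+01],
       [-5.44270921e-01, -5.38850660e-01,  6.42968996e-01,
        -8.15430044e+02],
       [ 1.87241594e-02, -7.74046232e-01, -6.32852144e-01,
         9.14937394e+02],
       [ 0.00000000e+00,  0.00000000e+00,  0.00000000e+00,
         1.00000000e+00]])}
{'camera_matrix': array([[299.47046253, 
[... 528 characters left out ...]
3,  0.68983143, -0.19451115,  1.56620289,  0.15732889,
        0.90251364, -0.21510329]), 'joint_vel': array([ 3.70919564e-04, -9.84792469e-04, -3.93717727e-05, -1.68641338e-03,
       -8.02232403e-04, -5.11158712e-05,  1.04815873e-04]), 'joint_torque': array([-4.18455951e-03, -5.28497207e+01, -1.27186339e+00, -1.53837705e+01,
       -5.25989046e-02,  1.98318055e-03,  7.15034389e-05]), 'ee_pos': array([195.20871511, 593.26376249, 302.04270162]), 'tool_rot': array([-3.14003697e+00,  1.49815020e-04,  2.82386334e+00]), 'contact_force': array([-0.03507428, -0.02201672,  0.34698519]), 'torque': array([-0.0154653 ,  0.00299936,  0.00482912]), 'grasp_force': 0.0, 'gripper_width': 88.26731918703679}
```

View pics/top0.png

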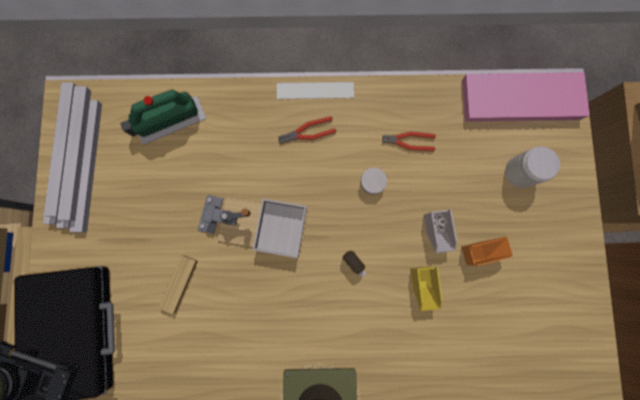

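View pics/side0.png

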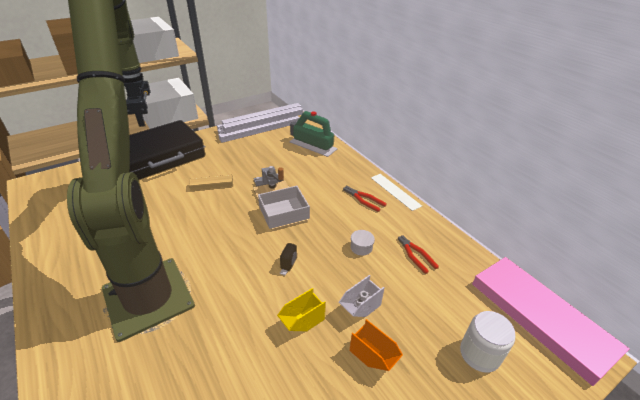

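The top view shows the clamp at (222,215), the bin at (281,230), and three cup shapes: grey with nuts (441,231), orange (487,251) and yellow (428,289). The grey aluminium one that holds nuts is the cup meant. I'll confirm it in an enlarged crop.

```bash
cat > h.py <<'E'
import numpy as np
from station import arm, vision, ticket
from scipy.spatial.transform import Rotation as R
def ray(n,u,v,z):
    m=vision.camera_model(n); K=m["camera_matrix"]; P=m["pose"] if "pose" in m else wp(m)
    d=P[:3,:3]@np.linalg.solve(K,[u,v,1.]); o=P[:3,3]; return o+d*(z-o[2])/d[2]
def wp(m):
    s=arm.sense(); T=np.eye(4); T[:3,:3]=R.from_euler('xyz',s['tool_rot']).as_matrix(); T[:3,3]=s['ee_pos']; return T@m['mount']
def cloud(n,d,P=None):
    m=vision.camera_model(n); K=m["camera_matrix"]; P=m["pose"] if P is None else P
    v,u=np.indices(d.shape); r=np.stack([(u-K[0,2])/K[0,0]*d,(v-K[1,2])/K[1,1]*d,d],-1)
    return r@P[:3,:3].T+P[:3,3]
E
python3 - <<'E'
import cv2,numpy as np
p=cv2.imread("pics/top0.png")
a=cv2.resize(p[180:280,190:320],None,fx=6,fy=6,interpolation=cv2.INTER_CUBIC)[:, :]
b=cv2.resize(p[190:310,400:520],None,fx=5,fy=5,interpolation=cv2.INTER_CUBIC)
cv2.imwrite("pics/cA.png",a);cv2.imwrite("pics/cB.png",b)
from h import *
d=np.load("pics/top0.npy");c=cloud("top",d)
for n,(v0,v1,u0,u1) in dict(clamp=(190,240,190,252),bin=(198,265,250,310),cup=(205,256,424,462)).items():
    q=c[v0:v1,u0:u1].reshape(-1,3)
    for lo,hi in((40,58),(58,70),(70,86),(86,140)):
        s=q[(q[:,2]>lo)&(q[:,2]<hi)]
        if len(s)>3: print(n,lo,hi,len(s),s.mean(0).round(),s.min(0).round(),s.max(0).round(), [x.round() for x in cv2.boxPoints(cv2.minAreaRect(s[:,:2].astype(np.float32)))])
E
```

```text
clamp 40 58 15 [533. 270.  52.] [510. 224.  40.] [562. 312.  58.] [array([485., 243.], dtype=float32), array([522., 221.], dtype=float32), array([565., 291.], dtype=float32), array([528., 314.], dtype=float32)]
clamp 58 70 275 [536. 287.  65.] [507. 225.  59.] [567. 319.  70.] [array([499., 231.], dtype=float32), array([547., 219.], dtype=float32), array([569., 308.], dtype=float32), array([520., 320.], dtype=float32)]
clamp 70 86 57 [526. 240.  77.] [509. 196.  70.] [549. 300.  86.] [array([504., 198.], dtype=float32), array([542., 195.], dtype=float32), array([550., 299.], dtype=float32), array([513., 302.], dtype=float32)]
clamp 86 140 225 [530. 224. 102.] [513. 179.  86.] [544. 264. 137.] [array([512., 179.], dtype=float32), array([543., 179.], dtype=float32), array([544., 264.], dtype=float32), array([513., 264.], dtype=float32)]
bin 40 58 91 [519. 121.  49.] [426.  28.  40.] [575. 173.  58.] [array([417.,  54.], dtype=float32), array([556.,  28.], dtype=float32), array([579., 148.], dtype=float32), array([440., 174.], dtype=float32)]
bin 58 70 305 [498. 105.  66.] [415.  30.  5
[... 564 characters left out ...]
.], dtype=float32)]
cup 40 58 267 [ 464. -357.   49.] [ 420. -388.   40.] [ 536. -320.   58.] [array([ 419., -333.], dtype=float32), array([ 426., -389.], dtype=float32), array([ 540., -374.], dtype=float32), array([ 533., -318.], dtype=float32)]
cup 58 70 128 [ 484. -354.   63.] [ 422. -388.   58.] [ 540. -320.   69.] [array([ 419., -333.], dtype=float32), array([ 427., -389.], dtype=float32), array([ 541., -374.], dtype=float32), array([ 533., -318.], dtype=float32)]
cup 70 86 166 [ 488. -355.   77.] [ 436. -388.   70.] [ 538. -319.   84.] [array([ 434., -331.], dtype=float32), array([ 441., -388.], dtype=float32), array([ 540., -376.], dtype=float32), array([ 533., -319.], dtype=float32)]
```

View pics/cA.png

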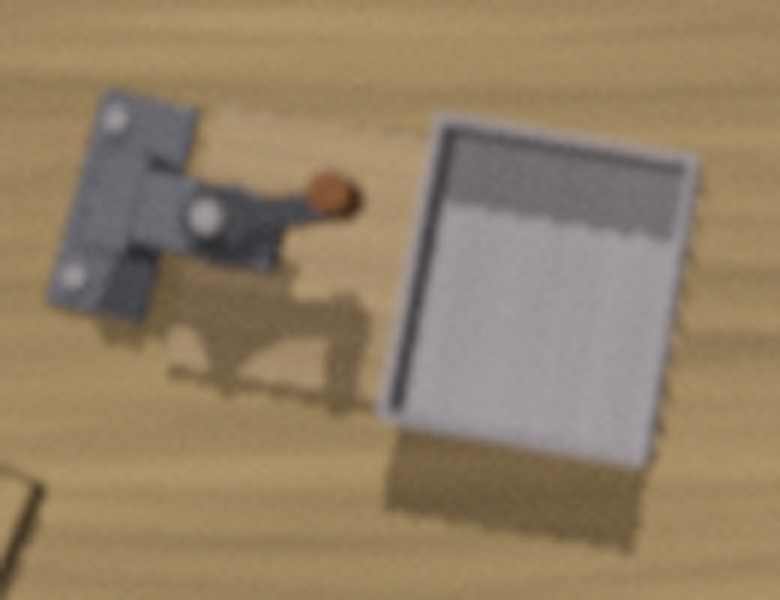

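View pics/cB.png

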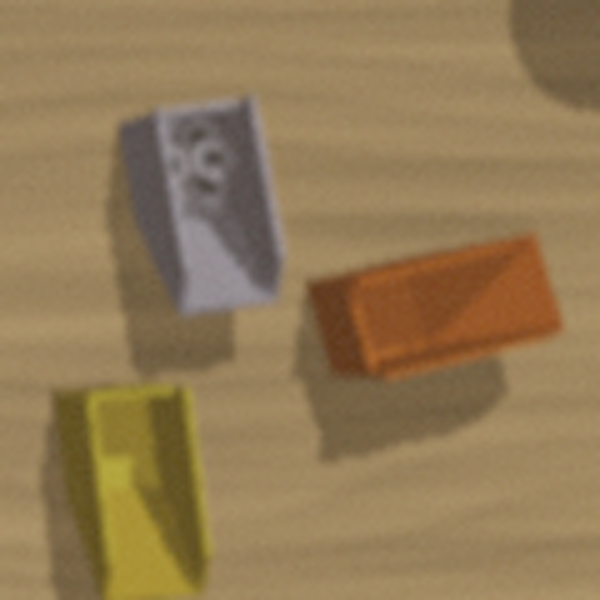

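The crops confirm the grey cup with nuts at about (441,231), its lip towards the robot. The clamp column is on the left, and the knob at (245,212) points away from it. Next I'll work out the exact positions.

Run:
```python
from h import *
import cv2
d=np.load("pics/top0.npy");c=cloud("top",d)
f=lambda u,v:(190+u/6,180+v/6)
print("knob",ray("top",*f(331,191),134).round(1))
for z in(76,88,95): print("cap",ray("top",*f(205,215),z).round(1))
print("bolts",ray("top",*f(115,118),66).round(1),ray("top",*f(72,274),12).round(1))
sub=c[195:236:2,196:252:2,2].round().astype(int)
for r in sub: print(*["%3d"%x for x in r])
q=c[205:225,236:252].reshape(-1,3);q=q[(q[:,2]>118)];print("knobcloud",len(q),q.mean(0).round(1),np.median(q,0),q.min(0),q.max(0))
# bin rim fit
q=c[195:270,245:312].reshape(-1,3);q=q[(q[:,2]>62)&(q[:,2]<74)&(q[:,1]<185)]
print("bin",cv2.minAreaRect(q[:,:2].astype(np.float32)))
q=c[205:256,424:462].reshape(-1,3);q=q[(q[:,2]>40)]
print("cup",cv2.minAreaRect(q[:,:2].astype(np.float32)))
for n,uv in dict(TL=(440,115),TR=(697,158),BR=(645,467),BL=(383,415)).items(): print(n,ray("top",*f(*uv),67).round(1))
g=lambda u,v:(400+u/5,190+v/5)
for n,uv,z in(("lipL",(182,312),55),("lipR",(276,300),55),("backL",(155,108),62),("backR",(253,97),62)): print(n,ray("top",*g(*uv),z).round(1))
```

```text
knob [535.6 186.6 134. ]
cap [531.7 255.8  76. ]
cap [530.5 252.9  88. ]
cap [529.8 251.2  95. ]
bolts [579.3 301.4  66. ] [510.1 335.7  12. ]
 -2   1  -1  -2  -1   1   7  -1   4   1  -4  -2  -2  -2  -1  -1  -2  -3  -2   1  -1   2  -7   0   0  -1   1   3
  3   2   3   0  -2   2   8   7   5   6  10   4   2   2   3   0   1  -2   0  -2  -1   0  -1   4   4   1  -2   1
 -2  -2   1   0   0   2  16   8  11  11   7   8   6   8  -2  12  14  13  12  12   9  -3   2  -2  -2  -1   1  -1
  3  -2  -1   2   0   7   9  17   7   7   6   9   6   4   0  12  12  11  16  11  13  11  14  13  11   9   8   1
 -1  -2  -1  -1   3   5   7   4   8   5  11  10   9   0  -1   7  16  13  11  12  15  12  12   6  10  12   9  10
  1  -1  -2  -1   9   8  65  67  63   6   7   7   8  -2   0   9  11  11  13  15  12  14  10  11   9  10 1152  11
 -5   2  -3  -1   7  10  66  65  69  64  53  20   7  -5  11  11  13  10   8  12  12   9  14  11  13  13  14  12
 -2  -2  -3   0   6  64  65  65  65  67  61  66   2  -2  11   9  13  14  15   9  12  13   9 135 135 133  15  13
  0  -2   1  -5   7  66  65  67  66  64  63  68  62  65  88 
[... 1278 characters left out ...]
5  11  11
 -2   0  -1  -1   0   3  -2   0   3   1  -2  13   9  12  14  11   6  14   9   8   7   8  12  16   8   9  12  13
knobcloud 52 [529.  177.2 190.9] [535.25926095 187.04899391 133.09899591] [424.11925686  -1.36899132 118.87653027] [ 543.28312096  198.21182105 1152.23628385]
bin ((496.8666076660156, 103.13859558105469), (126.42314910888672, 146.19973754882812), 79.41673278808594)
cup ((459.06524658203125, -191.4937286376953), (114.80714416503906, 386.0472106933594), 7.297457695007324)
TL [578.2 148.   67. ]
TR [555.8  27.1  67. ]
BR [412.6  52.8  67. ]
BL [438.3 173.9  67. ]
lipL [ 421.3 -336.6   55. ]
lipR [ 427.1 -389.8   55. ]
backL [ 535.8 -326.    62. ]
backR [ 541.2 -381.9   62. ]
```

```bash
cat > log.py <<'E'
import json
from station import arm
s=arm.sense()
with open("log.jsonl","a") as f: f.write(json.dumps({k:[*map(float,s[k])] for k in("qpos","ee_pos","tool_rot","contact_force")}|{"t":s["time"]})+"\n")
print("t",s["time"],"q",s["qpos"].round(2),"p",s["ee_pos"].round(1),"rpy",s["tool_rot"].round(3),"F",s["contact_force"].round(2),"w",round(s["gripper_width"],1),"g",round(s["grasp_force"],1))
E
python3 log.py
python3 - <<'E'
from h import *
Rm=R.from_euler('xyz',[np.pi,0,2.8239]).as_matrix()
c=np.array([195.278,593.729,302.743])
print("above",(Rm.T@(np.array([535.6,187,215])-c)/10).round(2))
print("tool axes",Rm.round(3))
E
```

```text
t 0.1 q [-1.22  0.69 -0.19  1.57  0.16  0.9  -0.22] p [195.2 593.3 302. ] rpy [-3.14   0.     2.824] F [-0.04 -0.02  0.35] w 88.3 g 0.0
above [-45.03 -28.01   8.77]
tool axes [[-0.95   0.312  0.   ]
 [ 0.312  0.95   0.   ]
 [ 0.     0.    -1.   ]]
```

```bash
python3 -m crank '-5 -3 0 0 0 0 50;-10 -6 0 0 0 0 50;-14 -9 0 0 0 0 50;-18 -12 0 0 0 0 50;-22 -15 0 0 0 0 50;-26 -18 0 0 0 0 50;-30 -20 0 0 0 0 50;-34 -22 0 0 0 0 50' && python3 log.py; python3 -m crank '-4 -3 0 0 0 0 50;-7 -5 0 0 0 0 50;-11.03 -6.01 0 0 0 0 50;-11.03 -6.01 4 0 0 0 50;-11.03 -6.01 4 0 0 0 50;-11.03 -6.01 4 0 0 0 50;-11.03 -6.01 4 0 0 0 50' && python3 log.py
```

```text
time: 0.9
ee_pos: [446.1, 280.7, 302.6]
tool_rot: [-3.141, -0.0, 2.824]
contact_force: [1.3, 0.5, 0.2]
gripper_width: 43.8
grasp_force: 0.0
t 0.9 q [-0.49  0.57 -0.25  1.86  0.19  0.74  0.41] p [446.1 280.7 302.6] rpy [-3.141 -0.     2.824] F [1.28 0.51 0.2 ] w 43.8 g 0.0
time: 1.6
ee_pos: [531.0, 192.5, 263.9]
tool_rot: [3.14, 0.0, 2.826]
contact_force: [0.1, 0.4, -0.1]
gripper_width: 44.1
grasp_force: 0.0
t 1.6 q [-0.28  0.66 -0.24  1.79  0.23  0.71  0.61] p [531.  192.5 263.9] rpy [3.14  0.    2.826] F [ 0.09  0.38 -0.14] w 44.1 g 0.0
```

Run:
```python
from h import *
import cv2
P=wp(vision.camera_model("wrist")); p,d=vision.camera("wrist"); cv2.imwrite("pics/w0.png",p[...,::-1])
c=cloud("wrist",d,P); c[d<=0]=-999
q=c.reshape(-1,3)
def show(n,m): 
    s=q[m]; print(n,len(s),s.mean(0).round(1),np.percentile(s[:,:2],[1,99],axis=0).round(1)) if len(s) else 0
b=(q[:,0]>480)&(q[:,0]<580)&(q[:,1]>150)&(q[:,1]<290)
show("knob",b&(q[:,2]>127)&(q[:,2]<142)&(q[:,1]<215)); show("cap",b&(q[:,2]>104)&(q[:,2]<114)&(q[:,1]>230))
show("arm",b&(q[:,2]>82)&(q[:,2]<94))
```

```text
knob 533 [535.6 192.7 132.8] [[527.  183.6]
 [545.2 201.8]]
cap 258 [528.6 251.6 108.8] [[522.2 245. ]
 [535.4 258.6]]
arm 1610 [529.1 235.   88. ] [[512.9 196.2]
 [544.  267. ]]
```

View pics/w0.png

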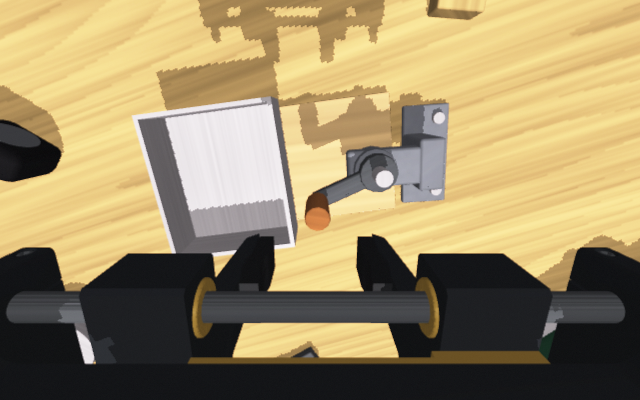

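The wrist view puts the knob at pixel (317,218), with the spindle cap at (384,178). I'll descend over it.

```bash
python3 -m crank '-0.47 0 3 0 0 0 50;-0.47 0 6 0 0 0 50;-0.47 0 8.5 0 0 0 50;-0.47 0 10.2 0 0 0 50;-0.47 0 10.2 0 0 0 50;-0.47 0 10.2 0 0 0 50' 20&& python3 log.py; python3 -m crank '0 0 0 0 0 0 15;0 0 0 0 0 0 15;0 0 0 0 0 0 15;0 0 0 0 0 0 15;0 0 0 0 0 0 15' 20 && python3 log.py
```

```text
time: 2.25
ee_pos: [536.2, 190.4, 161.8]
tool_rot: [3.14, 0.001, 2.825]
contact_force: [0.3, -0.1, 0.1]
gripper_width: 44.4
grasp_force: 0.0
t 2.25 q [-0.31  0.82 -0.18  1.85  0.29  0.49  0.56] p [536.2 190.4 161.8] rpy [3.140e+00 1.000e-03 2.825e+00] F [ 0.33 -0.15  0.11] w 44.4 g 0.0
time: 2.75
ee_pos: [537.2, 191.8, 161.7]
tool_rot: [3.137, 0.002, 2.825]
contact_force: [1.2, 5.0, 2.6]
gripper_width: 19.5
grasp_force: 20.0
t 2.75 q [-0.31  0.82 -0.19  1.85  0.29  0.49  0.56] p [537.2 191.8 161.7] rpy [3.137e+00 2.000e-03 2.825e+00] F [1.17 5.   2.63] w 19.5 g 20.0
```

```bash
cat > arc.py <<'E'
import sys
from h import *
# args: Sx Sy h_now(cmd heading deg) step n ; base=commanded position given by cmdx cmdy
Sx,Sy,bx,by,ph0,st,n=map(float,sys.argv[1:8])
Rm=R.from_euler('xyz',[np.pi,0,2.824]).as_matrix(); h0=np.radians(-83.1)
for k in range(1,int(n)+1):
    h=h0-(ph0+k*st); p=np.array([Sx+60*np.cos(h),Sy+60*np.sin(h),0]); t=Rm.T@(p-[bx,by,0])/10
    print(k,t[:2].round(2),p[:2].round(1),"tangent",np.round([np.sin(h),-np.cos(h)],2))
E
python3 arc.py 530 251.5 536.2 190.4 0 0.1 8
```

```text
1 [ 0.51 -0.05] [531.2 191.5] tangent [-1.   -0.02]
2 [ 1.08 -0.22] [525.2 191.7] tangent [-1.    0.08]
3 [ 1.67 -0.33] [519.3 192.5] tangent [-0.98  0.18]
4 [ 2.27 -0.38] [513.4 193.8] tangent [-0.96  0.28]
5 [ 2.87 -0.38] [507.8 195.8] tangent [-0.93  0.37]
6 [ 3.46 -0.31] [502.3 198.3] tangent [-0.89  0.46]
7 [ 4.05 -0.18] [497.1 201.3] tangent [-0.84  0.55]
8 [ 4.62 -0.  ] [492.3 204.8] tangent [-0.78  0.63]
```

```bash
python3 -m crank '0.51 -0.05 0 0 0 0 15;1.08 -0.22 0 0 0 0 15;1.67 -0.33 0 0 0 0 15;2.27 -0.38 0 0 0 0 15;2.87 -0.38 0 0 0 0 15' && python3 log.py; python3 -m crank '0 0 0 0 0 0 15;0 0 0 0 0 0 15' && python3 log.py
```

```text
time: 3.25
ee_pos: [510.0, 194.7, 161.7]
tool_rot: [3.139, 0.005, 2.822]
contact_force: [5.1, 1.4, 1.8]
gripper_width: 19.6
grasp_force: 20.0
t 3.25 q [-0.35  0.8  -0.17  1.92  0.29  0.43  0.52] p [510.  194.7 161.7] rpy [3.139 0.005 2.822] F [5.14 1.41 1.79] w 19.6 g 20.0
time: 3.45
ee_pos: [509.0, 195.1, 161.5]
tool_rot: [3.14, 0.003, 2.823]
contact_force: [3.7, 1.3, 5.7]
gripper_width: 19.3
grasp_force: 20.0
t 3.45 q [-0.35  0.8  -0.17  1.92  0.29  0.44  0.52] p [509.  195.1 161.5] rpy [3.140e+00 3.000e-03 2.823e+00] F [3.72 1.34 5.69] w 19.3 g 20.0
```

```bash
python3 arc.py 530 251.5 507.8 195.8 0.5 0.1 8
```

```text
1 [0.6  0.06] [502.3 198.3] tangent [-0.89  0.46]
2 [1.18 0.19] [497.1 201.3] tangent [-0.84  0.55]
3 [1.76 0.37] [492.3 204.8] tangent [-0.78  0.63]
4 [2.3  0.61] [487.8 208.8] tangent [-0.71  0.7 ]
5 [2.83 0.91] [483.8 213.3] tangent [-0.64  0.77]
6 [3.32 1.25] [480.2 218.1] tangent [-0.56  0.83]
7 [3.77 1.64] [477.1 223.2] tangent [-0.47  0.88]
8 [4.19 2.08] [474.5 228.6] tangent [-0.38  0.92]
```

```bash
python3 -m crank '0.6 0.06 0 0 0 0 15;1.18 0.19 0 0 0 0 15;1.76 0.37 0 0 0 0 15;2.3 0.61 0 0 0 0 15' >/dev/null&& python3 log.py; python3 -m crank '0.53 0.3 0 0 0 0 15;1.02 0.64 0 0 0 0 15;1.47 1.03 0 0 0 0 15;1.89 1.47 0 0 0 0 15'>/dev/null && python3 log.py;  python3 arc.py 530 251.5 474.5 228.6 1.3 0.1 8
```

```text
t 3.85 q [-0.4   0.79 -0.15  1.97  0.28  0.4   0.49] p [489.5 206.9 161.5] rpy [3.141 0.004 2.822] F [ 6.57 -2.23  5.87] w 19.6 g 20.0
t 4.25 q [-0.45  0.79 -0.14  1.98  0.27  0.39  0.45] p [475.5 225.6 161.4] rpy [-3.139e+00  3.000e-03  2.821e+00] F [ 3.97 -3.72  8.54] w 19.4 g 20.0
1 [0.36 0.48] [472.5 234.3] tangent [-0.29  0.96]
2 [0.68 0.99] [471.1 240.1] tangent [-0.19  0.98]
3 [0.95 1.52] [470.2 246. ] tangent [-0.09  1.  ]
4 [1.16 2.09] [470. 252.] tangent [0.01 1.  ]
5 [1.31 2.66] [470.4 258. ] tangent [0.11 0.99]
6 [1.41 3.26] [471.3 263.9] tangent [0.21 0.98]
7 [1.44 3.86] [472.8 269.7] tangent [0.3  0.95]
8 [1.42 4.45] [474.9 275.3] tangent [0.4  0.92]
```

```bash
python3 -m crank '0.36 0.48 -0.05 0 0 0 15;0.68 0.99 -0.1 0 0 0 15' >/dev/null&& python3 log.py; python3 -m crank '0.27 0.53 0 0 0 0 15;0.48 1.1 0 0 0 0 15'>/dev/null && python3 log.py
```

```text
t 4.45 q [-0.47  0.79 -0.14  1.97  0.27  0.4   0.44] p [471.6 236.5 161.8] rpy [-3.137e+00  2.000e-03  2.821e+00] F [ 4.03 -3.56  0.13] w 19.4 g 20.0
t 4.65 q [-0.49  0.79 -0.14  1.96  0.26  0.41  0.42] p [469.9 247.9 161.6] rpy [-3.136  0.     2.821] F [ 2.18 -4.91  5.69] w 19.4 g 20.0
```

```bash
python3 arc.py 530 251.5 470 252 1.7 0.1 8
```

```text
1 [0.15 0.58] [470.4 258. ] tangent [0.11 0.99]
2 [0.25 1.17] [471.3 263.9] tangent [0.21 0.98]
3 [0.28 1.77] [472.8 269.7] tangent [0.3  0.95]
4 [0.26 2.37] [474.9 275.3] tangent [0.4  0.92]
5 [0.18 2.97] [477.6 280.7] tangent [0.49 0.87]
6 [0.03 3.55] [480.8 285.8] tangent [0.57 0.82]
7 [-0.17  4.11] [484.5 290.6] tangent [0.65 0.76]
8 [-0.42  4.66] [488.6 294.9] tangent [0.72 0.69]
```

```bash
python3 -m crank '0.15 0.58 0 0 0 0 15;0.25 1.17 0 0 0 0 15' >/dev/null&& python3 log.py; python3 -m crank '0.03 0.6 0 0 0 0 15;0.01 1.2 0 0 0 0 15'>/dev/null && python3 log.py
```

```text
t 4.85 q [-0.51  0.8  -0.14  1.94  0.25  0.43  0.41] p [470.3 259.5 161.5] rpy [-3.134e+00 -1.000e-03  2.821e+00] F [ 0.4  -4.35  7.75] w 19.3 g 20.0
t 5.05 q [-0.52  0.8  -0.14  1.92  0.25  0.45  0.41] p [473.  270.8 161.4] rpy [-3.133e+00 -3.000e-03  2.822e+00] F [-1.52 -5.57  8.51] w 19.4 g 20.0
```

```bash
python3 -m crank '-0.08 0.6 -0.05 0 0 0 15;-0.23 1.18 -0.1 0 0 0 15' >/dev/null&& python3 log.py;python3 arc.py 530 251.5 480.8 285.8 2.3 0.1 10
```

```text
t 5.25 q [-0.53  0.81 -0.15  1.89  0.24  0.48  0.4 ] p [477.4 280.6 161.7] rpy [-3.129 -0.005  2.822] F [-5.04 -4.52  2.95] w 19.3 g 20.0
1 [-0.2   0.57] [484.5 290.6] tangent [0.65 0.76]
2 [-0.45  1.11] [488.6 294.9] tangent [0.72 0.69]
3 [-0.76  1.62] [493.1 298.8] tangent [0.79 0.61]
4 [-1.12  2.1 ] [498.  302.3] tangent [0.85 0.53]
5 [-1.53  2.55] [503.3 305.2] tangent [0.9  0.45]
6 [-1.97  2.94] [508.8 307.6] tangent [0.94 0.35]
7 [-2.46  3.3 ] [514.5 309.5] tangent [0.97 0.26]
8 [-2.98  3.6 ] [520.3 310.7] tangent [0.99 0.16]
9 [-3.52  3.85] [526.3 311.4] tangent [1.   0.06]
10 [-4.09  4.04] [532.3 311.5] tangent [ 1.   -0.04]
```

```bash
python3 -m crank '-0.2 0.57 0 0 0 0 15;-0.45 1.11 0 0 0 0 15' >/dev/null&& python3 log.py
```

```text
t 5.45 q [-0.53  0.82 -0.15  1.85  0.24  0.5   0.41] p [483.9 290.1 161.6] rpy [-3.129 -0.007  2.823] F [-7.27 -5.19  7.93] w 19.1 g 20.0
```

The push is now about 4 N above the free value of about 4.8 N, so the pad bears on the foot at about 45 N. I'll stop here, relax the command and release.

```bash
python3 -m crank '0.29 -0.59 -0.05 0 0 0 15;0.29 -0.59 -0.05 0 0 0 15;0.29 -0.59 -0.05 0 0 0 15' >/dev/null&& python3 log.py;python3 -m crank '0 0 0 0 0 0 45;0 0 0 0 0 0 45;0 0 0 0 0 0 45;0 0 -3 0 0 0 45;0 0 -7 0 0 0 45;0 0 -12 0 0 0 45;0 0 -15 0 0 0 45;0 0 -15 0 0 0 45' >/dev/null&& python3 log.py
python3 - <<'E'
from h import *
import cv2
P=wp(vision.camera_model("wrist")); p,d=vision.camera("wrist"); cv2.imwrite("pics/w1.png",p[...,::-1])
c=cloud("wrist",d,P); c[d<=0]=-999; q=c.reshape(-1,3)
b=(q[:,0]>440)&(q[:,0]<600)&(q[:,1]>150)&(q[:,1]<340)
for n,lo,hi in(("knob",127,142),("cap",104,114)):
    s=q[b&(q[:,2]>lo)&(q[:,2]<hi)]; print(n,len(s),s.mean(0).round(1))
E
```

```text
t 5.75 q [-0.53  0.81 -0.15  1.87  0.24  0.48  0.4 ] p [482.  287.7 162.1] rpy [-3.137e+00 -3.000e-03  2.823e+00] F [-1.73 -2.81 -7.18] w 19.1 g 20.0
t 6.55 q [-0.49  0.59 -0.22  1.74  0.17  0.82  0.47] p [485.7 291.2 318.4] rpy [3.133 0.007 2.823] F [0.84 0.89 0.68] w 39.6 g 0.0
knob 361 [480.  288.  132.9]
cap 35 [473.3 290.5 109.4]
```

```bash
cat > kin.py <<'E'
import json,itertools
import numpy as np
from scipy.spatial.transform import Rotation as R
from scipy.optimize import least_squares
def fk(q,s,L):
    # L: d1 d3 d5 d7 a(elbow) b(wrist) yawoff base_yaw
    d1,d3,d5,d7,a,b,w,off,base=L
    e=lambda ax,t:R.from_euler(ax,t)
    r=e('z',base+s[0]*q[0]); p=np.array([0,0,d1]); 
    r=r*e('y',s[1]*q[1]); r=r*e('z',s[2]*q[2]); p=p+r.apply([a,0,d3])
    r=r*e('y',s[3]*q[3]); r=r*e('z',s[4]*q[4]); p=p+r.apply([b,0,d5])
    r=r*e('y',s[5]*q[5]); p=p+r.apply([w,0,d7]); r=r*e('z',s[6]*q[6]+off)
    return p,r
E
python3 - <<'E'
from kin import *
D=[json.loads(l) for l in open("log.jsonl")]
best=[]
for s3,s5,s7,s4,s6 in itertools.product((1,-1),(1,-1),(1,-1),(1,),(1,)):
  for s1 in(1,-1):
    s=[s1,1,s3,s4,s5,s6,s7]
    def f(L):
        o=[]
        for d in D:
            p,r=fk(d["qpos"],s,L); o+=[*(p-d["ee_pos"]),*(300*(r.inv()*R.from_euler('xyz',d["tool_rot"])).as_rotvec())]
        return np.array(o)
    r=min((least_squares(f,[330,320,320,200,0,0,0,o,0]) for o in(0,2,-2)),key=lambda r:r.cost)
    best.append((np.sqrt(2*r.cost/len(r.fun)),s,r.x.round(3).tolist()))
best.sort(key=lambda x:x[0])
for b in best[:4]: print(b)
E
```

```text
(np.float64(0.6776017507708455), [-1, 1, -1, 1, -1, 1, -1], [365.055, 577.836, 341.83, 284.514, 10.82, 8.937, 8.375, 1.495, -0.075])
(np.float64(12.229307725559035), [-1, 1, 1, 1, 1, 1, -1], [-30.527, 495.364, 382.278, -69.773, -144.598, -51.836, -92.146, 1.06, 0.169])
(np.float64(30.02973996349217), [-1, 1, 1, 1, -1, 1, -1], [-647.58, 684.381, 323.332, -686.026, 62.688, 16.903, 128.515, 1.193, -0.127])
(np.float64(31.438929112454815), [-1, 1, -1, 1, 1, 1, -1], [102.506, 544.163, 342.923, 11.979, -2.664, -4.547, -12.926, 1.058, -0.083])
```

```bash
cat >> kin.py <<'E'
S=[-1,1,-1,1,-1,1,-1]
D=[json.loads(l) for l in open("log.jsonl")]
def _f(v):
    L=[v[0],v[1],v[2],v[3],0,0,0,v[4],v[5]]; o=[]
    for d in D:
        p,r=fk(d["qpos"],S,L); o+=[*(p-d["ee_pos"]),*(300*(r.inv()*R.from_euler('xyz',d["tool_rot"])).as_rotvec())]
    return np.array(o)
_r=least_squares(_f,[365,577,341,284,1.5,0]); rms=np.sqrt(np.mean(_r.fun**2))
LL=[*_r.x[:4],0,0,0,*_r.x[4:]]
lo=np.array([-3.01,-.46,-1.47,.13,-1,.04,-2.66])+.03; hi=np.array([3.01,2.08,1.51,2.56,4.14,2.09,2.66])-.03
def ik(p,r,q0,reg=3):
    def f(q):
        pp,rr=fk(q,S,LL); return np.r_[pp-p,300*(rr.inv()*r).as_rotvec(),reg*(q-q0)]
    s=least_squares(f,np.clip(q0,lo+1e-3,hi-1e-3),bounds=(lo,hi)); e=f(s.x); return s.x,np.linalg.norm(e[:3]),np.linalg.norm(e[3:6])/300
def tool(cupR,L,sgn):
    "tool rotation: tool y = sgn*cup y, tool z = (-sinL,0,-cosL) in cup"
    z=np.array([-np.sin(L),0,-np.cos(L)]); y=np.array([0,sgn,0.]); x=np.cross(y,z); return cupR*R.from_matrix(np.c_[x,y,z])
G=np.array([-18,0,57.])
def pose(o_pt,world_pt,psi,tau,L,sgn):
    "cup point o_pt placed at world_pt; returns TCP pos, rot, cup origin"
    c=R.from_euler('z',psi)*R.from_euler('y',-tau); org=np.array(world_pt)-c.apply(o_pt); t=tool(c,L,sgn)
    return org+c.apply(G)-t.apply([0,0,45.3]),t,org
E
python3 - <<'E'
from kin import *
print(rms,np.round(LL,3))
q0=np.array(D[-1]["qpos"]); lip=[-85,0,55]; B=np.array([497,103])
for Ld in(0,20,30,40):
  for sgn in(1,-1):
    L=np.radians(Ld); p,t,_=pose([0,0,0],[508.5,-354,0],.11,0,L,sgn)
    best=None
    for seed in(q0,q0*[1,1,1,1,0,1,0]+[0.9,0,0,0,0,0,0],q0*[1,1,1,1,0,1,0]+[.9,0,0,0,3,0,0],q0*[1,1,1,1,0,1,0]+[.9,0,0,0,1.5,0,0]):
      q,e,a=ik(p,t,seed,1)
      if best is None or e+300*a<best[1]+300*best[2]: best=(q,e,a)
    print(Ld,sgn,"grasp",best[0].round(2),round(best[1],1),round(best[2],3))
    if best[1]>15: continue
    for psi in np.radians([0,30,60,90,120,150,180]):
      q=best[0];em=0;ok=1
      for k in range(7):
        tau=np.radians(105*k/6); pl=np.r_[B+25*np.array([np.cos(psi),np.sin(psi)]),90+60*max(0,1-k/3)]
        pp,tt,_=pose(lip,pl,psi,tau,L,sgn); q,e,a=ik(pp,tt,q,1); em=max(em,e+300*a)
      if em<15: print("   psi",round(np.degrees(psi)),"err",round(em,1),q.round(2))
E
```

```text
0.8298491004010832 [ 3.96539e+02  5.65323e+02  3.43782e+02  3.17060e+02  0.00000e+00
  0.00000e+00  0.00000e+00  1.48900e+00 -8.20000e-02]
0 1 grasp [ 0.83  1.01 -0.53  1.75  0.82  0.62  1.49] 0.0 0.0
0 -1 grasp [ 0.36  0.97  0.34  1.75 -0.57  0.52 -0.39] 0.0 0.0
   psi 90 err 0.0 [ 0.94  1.89 -1.05  1.62 -0.28  1.06  0.68]
   psi 120 err 0.0 [ 0.51  1.73 -0.75  1.14 -0.41  1.76  0.71]
20 1 grasp [ 0.55  1.08 -0.25  1.43  0.49  1.02  1.74] 0.0 0.0
   psi 60 err 0.1 [ 1.2   1.94 -1.21  2.27  2.3   0.07  1.27]
20 -1 grasp [ 0.5   1.07 -0.15  1.43  0.39  0.99 -1.32] 0.0 0.0
   psi 60 err 0.1 [ 1.2   1.94 -1.21  2.27  2.3   0.07 -1.87]
   psi 90 err 0.0 [ 1.03  1.92 -1.44  1.79  0.45  0.86 -0.1 ]
   psi 120 err 0.0 [ 0.69  1.82 -1.41  1.3   0.27  1.51  0.13]
   psi 150 err 1.5 [ 0.26  1.64 -0.9   0.85  0.01  2.06  0.59]
30 1 grasp [ 0.47  1.16 -0.2   1.24  0.46  1.26  1.77] 0.0 0.0
   psi 60 err 0.2 [ 1.12  1.79 -1.24  2.35  2.63  0.24  0.79]
30 -1 grasp [ 0.44  1.16 -0.14  1.24  0.42  1.24 -1.34] 0.0 0.0
   psi 60 err 0.2 [ 1.12  1.79 -1.24  2.35  2.63  0.24 -2.35]
   psi 90 err 0.0 [ 1.    1.8  -1.44  1.86  0.57  0.79 -0.27]
   psi 120 err 0.0 [ 0.7   1.74 -1.44  1.39  0.39  1.43  0.04]
   psi 150 err 0.0 [ 0.36  1.72 -1.44  0.96  0.44  2.    0.26]
40 1 grasp [ 0.4   1.27 -0.15  1.04  0.46  1.5   1.8 ] 0.0 0.0
   psi 60 err 0.0 [ 1.04  1.67 -1.32  2.4   2.41  0.42  0.83]
   psi 90 err 9.2 [ 0.96  1.67 -1.44  1.95  0.75  0.72  2.63]
40 -1 grasp [ 0.4   1.27 -0.14  1.04  0.45  1.5  -1.34] 0.0 0.0
   psi 60 err 0.0 [ 1.04  1.67 -1.32  2.4   2.41  0.42 -2.31]
   psi 90 err 0.0 [ 0.96  1.66 -1.42  1.92  0.68  0.72 -0.43]
   psi 120 err 0.0 [ 0.7   1.65 -1.44  1.48  0.48  1.35 -0.03]
   psi 150 err 2.1 [ 0.39  1.64 -1.44  1.1   0.52  1.88  0.24]
```

```bash
python3 -m crank '-1 -2.9 0 0 0 0.13 90;-2.05 -5.8 0 0 0 0.26 90;-3.08 -8.7 0 0 0 0.39 90;-4.1 -11.6 0 0 0 0.52 90;-5.1 -14.5 0 0 0 0.65 90;-6.15 -17.4 0 0 0 0.78 90;-7.2 -20.3 0 0 0 0.9 90;-7.2 -20.3 0 0 0 0.9 90'>/dev/null && python3 log.py; python3 -m crank '-3 -1 0 0 0 0.13 90;-6 -2 0 0 0 0.26 90;-9 -3 0 0 0 0.39 90;-12 -4 0 0 0 0.52 90;-15 -5 0 0 0 0.65 90;-18 -6 0 0 0 0.78 90;-20.3 -7 0 0 0 0.9 90;-20.3 -7 0 0 0 0.9 90'>/dev/null && python3 log.py;python3 -m crank '-2.6 1.7 0 0 0 0.13 90;-5.2 3.3 0 0 0 0.26 90;-7.8 5 0 0 0 0.39 90;-10.4 6.6 0 0 0 0.52 90;-13 8.3 0 0 0 0.65 90;-15.6 10 0 0 0 0.78 90;-18.2 11.6 0 0 0 0.91 90;-18.2 11.6 0 0 0 0.91 90'>/dev/null && python3 log.py
```

```text
t 7.4 q [-0.26  0.5   0.03  1.95 -0.02  0.69  0.13] p [488.   69.1 312.2] rpy [-3.138e+00  3.000e-03  1.914e+00] F [-0.21 -0.47 -0.68] w 79.3 g 0.0
t 8.2 q [ 0.02  0.54  0.27  1.9  -0.21  0.72 -0.14] p [ 492.4 -143.7  312.4] rpy [3.141e+00 3.000e-03 1.018e+00] F [-0.07 -0.48  0.6 ] w 79.4 g 0.0
t 9.0 q [ 0.27  0.71  0.52  1.61 -0.41  0.92 -0.53] p [ 497.  -359.1  312.2] rpy [3.139e+00 2.000e-03 1.100e-01] F [-0.98 -0.18  0.48] w 79.4 g 0.0
```

Run:
```python
from h import *
import cv2
P=wp(vision.camera_model("wrist")); p,d=vision.camera("wrist"); cv2.imwrite("pics/w2.png",p[...,::-1])
c=cloud("wrist",d,P); c[d<=0]=-999
# sample top surfaces
q=c[:250].reshape(-1,3)
b=(q[:,0]>390)&(q[:,0]<570)&(q[:,1]>-410)&(q[:,1]<-295)
for lo,hi in((20,90),(72,90),(40,60)):
    s=q[b&(q[:,2]>lo)&(q[:,2]<hi)]; r=cv2.minAreaRect(s[:,:2].astype(np.float32)); print(lo,hi,len(s),r,cv2.boxPoints(r).round(1).tolist(),s[:,2].max().round(1))
np.save("pics/w2c.npy",c)
```

```text
20 90 3511 ((481.3947448730469, -352.5291748046875), (115.45208740234375, 56.02919387817383), 6.918259620666504) [[420.70001220703125, -331.70001220703125], [427.5, -387.29998779296875], [542.0999755859375, -373.3999938964844], [535.2999877929688, -317.79998779296875]] 82.0
72 90 557 ((490.2593994140625, -350.9985046386719), (97.17042541503906, 55.8025016784668), 7.411844253540039) [[438.5, -329.6000061035156], [445.70001220703125, -384.8999938964844], [542.0, -372.3999938964844], [534.7999877929688, -317.1000061035156]] 82.0
40 60 1049 ((481.5304870605469, -352.9335021972656), (115.31014251708984, 55.90061569213867), 7.271333694458008) [[420.79998779296875, -332.5], [427.8999938964844, -388.0], [542.2999877929688, -373.3999938964844], [535.2000122070312, -317.8999938964844]] 60.0
```

View pics/w2.png

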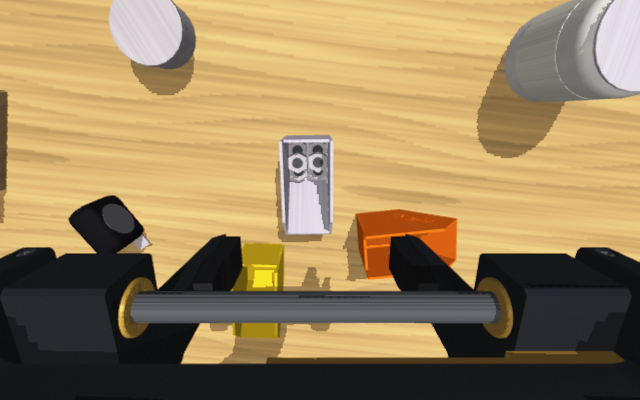

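The grey cup (306,185) has six nuts at its back and its lip towards the robot. It sits clear of the yellow (258,290) and orange (407,245) cups. I'll compute the leaning grasp.

```bash
cat > go.py <<'E'
# prints shift (cm) and rotvec from measured pose to target TCP pose
from kin import *
from h import arm
def rel(p,t):
    s=arm.sense(); r0=R.from_euler('xyz',s["tool_rot"]); return (r0.inv().apply(np.array(p)-s["ee_pos"])/10).round(2),(r0.inv()*t).as_rotvec().round(3)
O=[508.8,-349.2,0]; PSI=.126; LEAN=np.radians(30)
E
python3 - <<'E'
from go import *
p,t,_=pose([0,0,0],O,PSI,0,LEAN,-1); z=t.apply([0,0,1])
print("grasp",p.round(1),"pre",(p-100*z).round(1),rel(p-100*z,t))
q=arm.sense()["qpos"]
for pp in(p-100*z,p): q,e,a=ik(pp,t,q,1); print(q.round(2),round(e,1),round(a,3))
E
```

```text
grasp [ 513.4 -348.6   96.2] pre [ 563.  -342.3  182.8] (array([ 6.69, -0.64, 12.9 ]), array([-0.003, -0.522, -0.011]))
[ 0.11  1.17  0.63  1.08 -0.24  1.42 -0.84] 0.0 0.0
[ 0.12  1.22  0.61  1.27 -0.27  1.18 -0.81] 0.0 0.0
```

```bash
python3 -m crank '1.1 -0.1 2 0 -0.08 0 100;2.2 -0.2 4.2 0 -0.17 0 100;3.3 -0.3 6.4 0 -0.26 0 100;4.4 -0.4 8.6 0 -0.35 -0.01 100;5.6 -0.5 10.8 0 -0.44 -0.01 100;6.69 -0.64 12.9 0 -0.522 -0.011 100;6.69 -0.64 12.9 0 -0.522 -0.011 100;6.69 -0.64 12.9 0 -0.522 -0.011 100'>/dev/null && python3 log.py
python3 - <<'E'
from go import *
p,t,_=pose([0,0,0],O,PSI,0,LEAN,-1)
print(rel(p,t))
E
```

```text
t 9.85 q [ 0.14  1.14  0.62  1.19 -0.25  1.35 -0.78] p [ 563.3 -340.6  183.2] rpy [-3.136  0.523  0.13 ] F [0.34 0.05 0.89] w 88.2 g 0.0
(array([-0.03,  0.21, 10.06]), array([-0.004, -0.001,  0.004]))
```

```bash
python3 -m crank '0 0.2 2.5 0 0 0 100;0 0.2 5 0 0 0 100;0 0.2 7.5 0 0 0 100;0 0.2 9 0 0 0 100;0 0.2 10.06 0 0 0 100;0 0.2 10.06 0 0 0 100'>/dev/null && python3 log.py; python3 -m crank '0 0 0 0 0 0 55;0 0 0 0 0 0 55;0 0 0 0 0 0 55;0 0 0 0 0 0 55;0 0 0 0 0 0 55;0 0 0 0 0 0 55' 35 >/dev/null && python3 log.py
```

```text
t 10.45 q [ 0.16  1.21  0.59  1.36 -0.27  1.12 -0.75] p [ 512.6 -350.5   98.1] rpy [-3.138  0.522  0.124] F [ 0.45 -0.29 -0.02] w 88.5 g 0.0
t 11.05 q [ 0.16  1.21  0.59  1.36 -0.27  1.12 -0.75] p [ 513.8 -349.6   97.3] rpy [-3.137  0.522  0.126] F [0.63 2.88 4.32] w 55.7 g 35.0
```

```bash
python3 -m crank '-0.5 0 -0.87 0 0 0 55;-1.5 0 -2.6 0 0 0 55;-3 0 -5.2 0 0 0 55;-4.5 0 -7.8 0 0 0 55;-6 0 -10.4 0 0 0 55;-7.5 0 -13 0 0 0 55;-7.5 0 -13 0 0 0 55' >/dev/null && python3 log.py
cat > plan.py <<'E'
from go import *
from h import arm
lip=np.array([-85,0,55.]); B=np.array([497,106.])
def target(psi,tau,zl,off=25):
    psi=np.radians(psi); pl=np.r_[B+off*np.array([np.cos(psi),np.sin(psi)]),zl]
    return pose(lip,pl,psi,np.radians(tau),LEAN,-1)
E
python3 - <<'E'
from plan import *
s=arm.sense(); q=s["qpos"]; r0=R.from_euler('xyz',s["tool_rot"])
g0=s["ee_pos"]+r0.apply([0,0,45.3])
for psiE in(80,95,110):
  print("psiE",psiE); q=s["qpos"]
  pT,tT,_=target(psiE,30,130); g1=pT+tT.apply([0,0,45.3])
  for k in range(1,13):
    f=k/12; psi=np.degrees(PSI)+(psiE-np.degrees(PSI))*f
    _,t,_=pose(lip,[0,0,0],np.radians(psi),np.radians(30*f),LEAN,-1); g=g0+(g1-g0)*f; p=g-t.apply([0,0,45.3])
    qn,e,a=ik(p,t,q,1); 
    if k%4==0: print("tr",k,qn.round(2),round(e,1),round(a,3),np.abs(qn-q).max().round(2))
    q=qn
  for tau in range(35,111,5):
    p,t,_=target(psiE,tau,130-40*min(1,(tau-30)/30)); qn,e,a=ik(p,t,q,1)
    if tau%15==0: print("pour",tau,qn.round(2),round(e,1),round(a,3),np.abs(qn-q).max().round(2))
    q=qn
E
```

```text
t 11.75 q [ 0.14  1.01  0.66  1.32 -0.2   1.34 -0.72] p [ 514.5 -353.2  252.6] rpy [3.136 0.516 0.121] F [ 0.27 -1.9  -3.25] w 55.8 g 35.0
psiE 80
tr 4 [-0.19  0.81  0.56  1.74 -0.16  0.91 -0.63] 0.0 0.0 0.09
tr 8 [-0.4   0.72  0.38  1.92 -0.18  0.65 -0.54] 0.0 0.0 0.05
tr 12 [-0.52  0.72  0.15  1.9  -0.2   0.53 -0.41] 0.0 0.0 0.06
pour 45 [-0.16  0.72 -0.21  2.02 -0.33  0.33 -0.17] 0.0 0.0 0.13
pour 60 [ 0.25  0.86 -0.62  2.1  -0.35  0.15  0.02] 0.0 0.0 0.13
pour 75 [ 0.55  1.06 -0.91  2.14 -0.3   0.1   0.14] 0.0 0.0 0.09
pour 90 [ 0.75  1.29 -1.08  2.14 -0.23  0.13  0.25] 0.0 0.0 0.08
pour 105 [ 0.89  1.54 -1.17  2.1  -0.17  0.25  0.35] 0.0 0.0 0.08
psiE 95
tr 4 [-0.19  0.8   0.55  1.78 -0.13  0.86 -0.59] 0.0 0.0 0.1
tr 8 [-0.39  0.69  0.34  1.98 -0.11  0.58 -0.45] 0.0 0.0 0.06
tr 12 [-0.49  0.7   0.07  1.96 -0.09  0.49 -0.26] 0.0 0.0 0.07
pour 45 [-0.12  0.73 -0.27  2.01 -0.22  0.38 -0.03] 0.0 0.0 0.13
pour 60 [ 0.23  0.86 -0.59  2.04 -0.28  0.34  0.18] 0.0 0.0 0.11
pour 75 [ 0.49  1.03 -0.81  2.02 -0.3   0.39  0.32] 0.0 0.0 0.07
pour 90 [ 0.66  1.22 -0.94  1.98 -0.31  0.51  0.44] 0.0 0.0 0.07
pour 105 [ 0.77  1.42 -1.01  1.9  -0.31  0.66  0.53] 0.0 0.0 0.07
psiE 110
tr 4 [-0.19  0.78  0.54  1.82 -0.09  0.81 -0.53] 0.0 0.0 0.11
tr 8 [-0.37  0.67  0.3   2.04 -0.04  0.51 -0.35] 0.0 0.0 0.07
tr 12 [-0.45  0.68 -0.01  2.02  0.01  0.44 -0.12] 0.0 0.0 0.08
pour 45 [-0.08  0.74 -0.32  2.01 -0.1   0.45  0.12] 0.0 0.0 0.12
pour 60 [ 0.21  0.87 -0.56  1.98 -0.18  0.51  0.31] 0.0 0.0 0.09
pour 75 [ 0.41  1.01 -0.72  1.91 -0.24  0.66  0.44] 0.0 0.0 0.06
pour 90 [ 0.54  1.18 -0.81  1.82 -0.28  0.83  0.54] 0.0 0.0 0.06
pour 105 [ 0.62  1.35 -0.87  1.71 -0.31  1.01  0.61] 0.0 0.0 0.06
```

```bash
cat > tr.py <<'E'
from plan import *
s=arm.sense(); r0=R.from_euler('xyz',s["tool_rot"]); b=s["ee_pos"]
g0=b+r0.apply([0,0,45.3]); pT,tT,_=target(95,30,130); g1=pT+tT.apply([0,0,45.3])
N=20
def P(f):
    psi=np.degrees(PSI)+(95-np.degrees(PSI))*f
    _,t,_=pose(lip,[0,0,0],np.radians(psi),np.radians(30*f),LEAN,-1); g=g0+(g1-g0)*f; return g-t.apply([0,0,45.3]),t
bp,bt=b,r0
for k in range(1,N+1):
    p,t=P(k/N); print(*(bt.inv().apply(p-bp)/10).round(1),*(bt.inv()*t).as_rotvec().round(2),"55;",end="")
    if k%7==0 or k==N: bp,bt=p,t; print("   ",p.round(1))
E
python3 tr.py
```

```text
0.3 -2.9 0.0 -0.03 0.02 -0.07 55;0.6 -5.7 0.1 -0.07 0.04 -0.14 55;0.8 -8.5 0.1 -0.1 0.07 -0.21 55;1.1 -11.3 0.2 -0.13 0.1 -0.28 55;1.3 -14.1 0.3 -0.16 0.12 -0.35 55;1.5 -16.9 0.4 -0.19 0.15 -0.42 55;1.8 -19.7 0.4 -0.22 0.17 -0.49 55;    [ 503.4 -156.5  239.1]
1.5 -2.3 -0.3 -0.02 0.03 -0.07 55;3.0 -4.5 -0.6 -0.05 0.05 -0.15 55;4.6 -6.7 -1.0 -0.07 0.08 -0.22 55;6.1 -8.9 -1.3 -0.09 0.1 -0.29 55;7.6 -11.1 -1.6 -0.1 0.13 -0.37 55;9.1 -13.3 -1.9 -0.12 0.15 -0.44 55;10.6 -15.4 -2.2 -0.13 0.18 -0.52 55;    [493.2  31.2 224.4]
2.4 -1.0 -0.2 -0.01 0.03 -0.08 55;4.8 -2.1 -0.3 -0.02 0.05 -0.15 55;7.2 -3.1 -0.5 -0.03 0.08 -0.23 55;9.7 -4.1 -0.6 -0.03 0.1 -0.3 55;12.1 -5.0 -0.8 -0.04 0.13 -0.38 55;14.5 -6.0 -0.9 -0.04 0.15 -0.46 55;    [489.9 187.7 210.5]
```

```bash
python3 -m crank '0.3 -2.9 0 -0.03 0.02 -0.07 55;0.6 -5.7 0.1 -0.07 0.04 -0.14 55;0.8 -8.5 0.1 -0.1 0.07 -0.21 55;1.1 -11.3 0.2 -0.13 0.1 -0.28 55;1.3 -14.1 0.3 -0.16 0.12 -0.35 55;1.5 -16.9 0.4 -0.19 0.15 -0.42 55;1.8 -19.7 0.4 -0.22 0.17 -0.49 55' >/dev/null && python3 log.py; python3 -m crank '1.5 -2.3 -0.3 -0.02 0.03 -0.07 55;3 -4.5 -0.6 -0.05 0.05 -0.15 55;4.6 -6.7 -1 -0.07 0.08 -0.22 55;6.1 -8.9 -1.3 -0.09 0.1 -0.29 55;7.6 -11.1 -1.6 -0.1 0.13 -0.37 55;9.1 -13.3 -1.9 -0.12 0.15 -0.44 55;10.6 -15.4 -2.2 -0.13 0.18 -0.52 55;10.6 -15.4 -2.2 -0.13 0.18 -0.52 55' >/dev/null && python3 log.py
python3 - <<'E'
from plan import *
p,t,_=target(95,30,130); print(p.round(1),rel(p,t))
E
```

```text
t 12.45 q [-0.19  0.81  0.52  1.8  -0.14  0.84 -0.57] p [ 501.7 -152.4  234.8] rpy [-3.131  0.344  0.667] F [ 0.48 -1.52 -3.93] w 55.7 g 35.0
t 13.25 q [-0.41  0.7   0.29  1.99 -0.12  0.56 -0.43] p [491.6  37.5 220.9] rpy [-3.127  0.152  1.205] F [ 0.12  0.34 -2.88] w 55.8 g 35.0
[489.9 187.7 210.5] (array([13.96, -5.55, -1.02]), array([-0.049,  0.146, -0.453]))
```

```bash
python3 -m crank '2.3 -0.9 -0.2 -0.01 0.02 -0.08 55;4.7 -1.9 -0.3 -0.02 0.05 -0.15 55;7 -2.8 -0.5 -0.03 0.08 -0.23 55;9.3 -3.8 -0.7 -0.04 0.1 -0.3 55;11.7 -4.7 -0.9 -0.05 0.13 -0.38 55;13.96 -5.6 -1.02 -0.05 0.146 -0.453 55;13.96 -5.6 -1.02 -0.05 0.146 -0.453 55' >/dev/null && python3 log.py
python3 - <<'E'
from plan import *
p,t,_=target(95,30,130); print(rel(p,t))
def rows(seq,bp,bt):
    for tau,z in seq:
        p,t,_=target(95,tau,z); print(*(bt.inv().apply(p-bp)/10).round(2),*(bt.inv()*t).as_rotvec().round(3),"55;",end="")
    print(); return p,t
s=arm.sense(); bp,bt=s["ee_pos"],R.from_euler('xyz',s["tool_rot"])
bp,bt=rows([(34,127),(38,122),(42,117),(46,112),(50,107),(54,102),(58,97),(62,93)],bp,bt)
bp,bt=rows([(66,92),(70,92),(74,92),(78,92),(82,92),(86,92),(90,92),(94,92)],bp,bt)
bp,bt=rows([(98,92),(102,92),(105,92)],bp,bt)
import cv2
from h import vision
p,d=vision.camera("side"); cv2.imwrite("pics/s1.png",cv2.resize(p[100:330,180:500,::-1],None,fx=2.4,fy=2.4,interpolation=cv2.INTER_CUBIC))
E
```

```text
t 13.95 q [-0.5   0.7   0.07  1.96 -0.09  0.48 -0.27] p [491.3 186.7 210.3] rpy [3.139e+00 2.000e-03 1.655e+00] F [ 0.28 -0.04 -4.37] w 56.2 g 35.0
(array([ 0.11, -0.14, -0.03]), array([ 0.003,  0.002, -0.003]))
-0.47 -0.13 -0.11 0.003 0.072 -0.003 55;-1.07 -0.13 0.06 0.003 0.142 -0.003 55;-1.69 -0.13 0.27 0.003 0.211 -0.003 55;-2.33 -0.13 0.52 0.003 0.281 -0.002 55;-2.99 -0.13 0.81 0.003 0.351 -0.002 55;-3.66 -0.13 1.16 0.003 0.421 -0.002 55;-4.34 -0.13 1.55 0.003 0.491 -0.002 55;-5.02 -0.13 1.88 0.003 0.56 -0.002 55;
-0.63 0.0 -0.29 0.0 0.07 -0.0 55;-1.23 0.0 -0.63 0.0 0.14 0.0 55;-1.85 -0.0 -0.92 0.0 0.209 -0.0 55;-2.49 0.0 -1.18 0.0 0.279 -0.0 55;-3.15 0.0 -1.38 0.0 0.349 -0.0 55;-3.82 -0.0 -1.54 0.0 0.419 -0.0 55;-4.5 0.0 -1.65 0.0 0.489 -0.0 55;-5.19 0.0 -1.71 0.0 0.559 -0.0 55;
-0.58 -0.0 -0.38 -0.0 0.07 -0.0 55;-1.18 0.0 -0.72 0.0 0.14 -0.0 55;-1.64 -0.0 -0.94 -0.0 0.192 0.0 55;
```

View pics/s1.png

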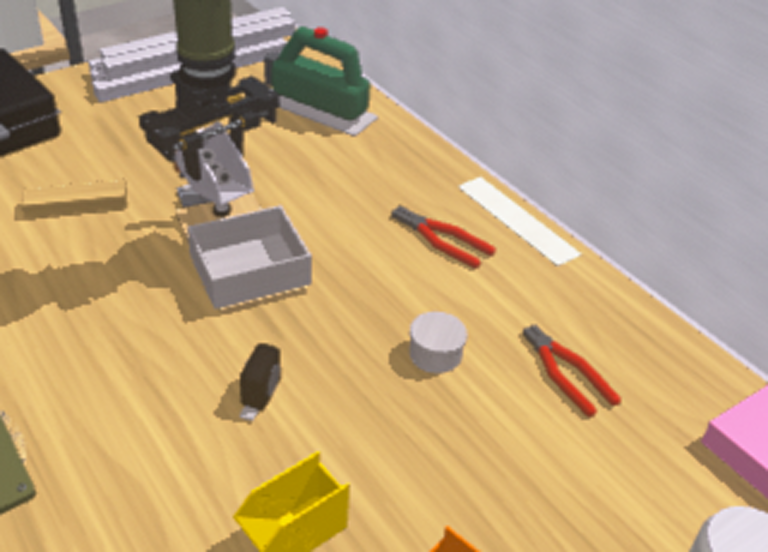

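The side view shows the cup, with its nuts at (215,165) in the crop, hanging over the bin's clamp side with the lip inside the rim. I'll pour now.

```bash
python3 -m crank '-0.47 -0.13 -0.11 0 0.072 0 55;-1.07 -0.13 0.06 0 0.142 0 55;-1.69 -0.13 0.27 0 0.211 0 55;-2.33 -0.13 0.52 0 0.281 0 55;-2.99 -0.13 0.81 0 0.351 0 55;-3.66 -0.13 1.16 0 0.421 0 55;-4.34 -0.13 1.55 0 0.491 0 55;-5.02 -0.13 1.88 0 0.56 0 55' >/dev/null && python3 log.py;  python3 - <<'E'
from plan import *
p,t,_=target(95,62,93); print(rel(p,t))
E
```

```text
t 14.8 q [ 0.3   0.86 -0.63  2.03 -0.29  0.33  0.22] p [494.4 130.6 190.9] rpy [ 3.14  -0.555  1.648] F [ 0.07 -0.49 -5.13] w 56.1 g 35.0
(array([0.54, 0.04, 0.27]), array([ 0.007,  0.004, -0.009]))
```

```bash
python3 -m crank '-0.3 0 -0.2 0 0.07 0 55;-0.9 0 -0.55 0 0.14 0 55;-1.5 0 -0.85 0 0.209 0 55;-2.2 0 -1.1 0 0.279 0 55;-2.85 0 -1.3 0 0.349 0 55;-3.5 0 -1.45 0 0.419 0 55;-4.2 0 -1.55 0 0.489 0 55;-4.9 0 -1.65 0 0.559 0 55' >/dev/null && python3 log.py
python3 - <<'E'
from plan import *
p,t,_=target(95,94,92); print(rel(p,t))
p,t,_=target(95,104,92); print(rel(p,t))
E
```

```text
t 15.6 q [ 0.74  1.25 -0.98  1.93 -0.31  0.55  0.5 ] p [498.3  81.1 177.9] rpy [ 3.142 -1.113  1.648] F [ 0.5   0.01 -2.4 ] w 55.5 g 35.0
(array([0.18, 0.09, 0.2 ]), array([ 0.009,  0.004, -0.005]))
(array([-1.31,  0.1 , -0.66]), array([ 0.01 ,  0.178, -0.004]))
```

```bash
python3 -m crank '-0.6 0.05 -0.3 0 0.08 0 55;-1.31 0.1 -0.66 0 0.178 0 55;-1.31 0.1 -0.66 0 0.178 0 55;-1.31 0.1 -0.66 0 0.178 0 55;-1.31 0.1 -0.66 0 0.178 0 55;-1.31 0.1 -0.66 0 0.178 0 55;-1.31 0.1 -0.66 0 0.178 0 55;-1.31 0.1 -0.66 0 0.178 0 55' >/dev/null && python3 log.py
python3 - <<'E'
import cv2
from plan import *
from h import vision
p,d=vision.camera("side"); cv2.imwrite("pics/s2.png",cv2.resize(p[120:260,200:360,::-1],None,fx=4,fy=4,interpolation=cv2.INTER_CUBIC))
E
```

```text
t 16.4 q [ 0.81  1.39 -1.04  1.87 -0.32  0.65  0.56] p [500.3  72.7 172. ] rpy [ 3.128 -1.292  1.665] F [ 0.35 -0.68 -2.43] w 55.9 g 35.0
```

View pics/s2.png

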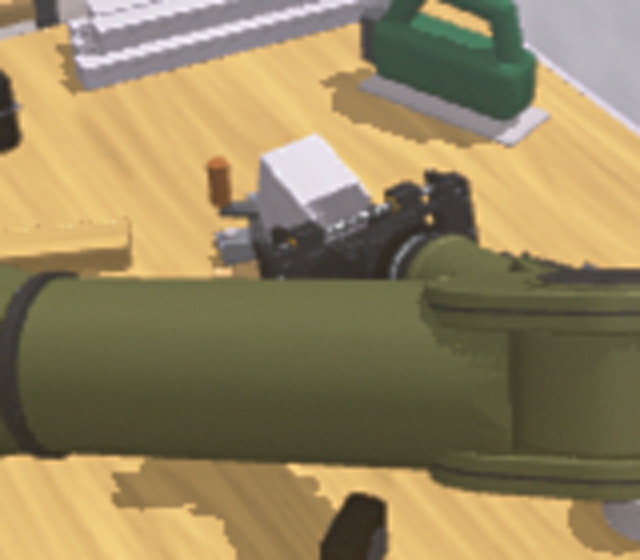

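Run:
```python
import cv2
from plan import *
from h import vision
p,d=vision.camera("wrist"); t,_=vision.camera("top")
a=cv2.resize(p[:300,140:500,::-1],(480,400),interpolation=cv2.INTER_CUBIC); b=cv2.resize(t[180:280,240:320,::-1],(320,400),interpolation=cv2.INTER_CUBIC)
cv2.imwrite("pics/m1.png",np.hstack([a,b]))
```

```text
(no output)
```

View pics/m1.png

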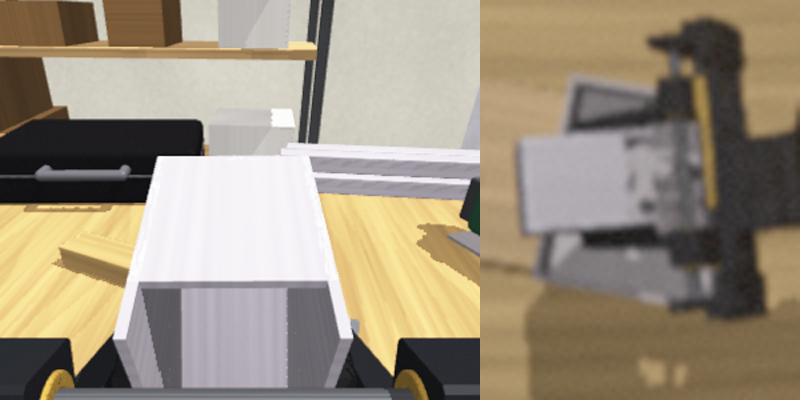

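The cup looks empty from above, and the weight dropped by about 2 N. The top crop shows nuts in the bin at (650,170). I'll return along the same path.

```bash
cat > rows.py <<'E'
from plan import *
def rows(seq,bp,bt):
    for tau,z in seq:
        p,t,_=target(95,tau,z); print(*(bt.inv().apply(p-bp)/10).round(2),*(bt.inv()*t).as_rotvec().round(3),"55;",end="")
    print(); return p,t
E
python3 - <<'E'
from rows import *
s=arm.sense(); bp,bt=s["ee_pos"],R.from_euler('xyz',s["tool_rot"])
bp,bt=rows([(99,95),(93,97),(87,99),(81,101),(75,103),(69,105),(63,108)],bp,bt)
bp,bt=rows([(57,112),(51,116),(45,120),(39,126),(34,132),(30,135),(30,135)],bp,bt)
E
```

```text
0.64 -0.04 0.22 0.007 -0.088 0.001 55;1.59 -0.04 0.88 0.007 -0.193 0.0 55;2.45 -0.05 1.6 0.007 -0.298 0.0 55;3.23 -0.05 2.4 0.007 -0.402 -0.0 55;3.92 -0.06 3.25 0.007 -0.507 -0.001 55;4.51 -0.06 4.15 0.007 -0.612 -0.001 55;5.09 -0.07 5.06 0.007 -0.717 -0.001 55;
1.03 0.0 0.3 -0.0 -0.105 0.0 55;1.99 0.0 0.69 -0.0 -0.209 0.0 55;2.86 0.0 1.15 0.0 -0.314 -0.0 55;3.76 0.0 1.51 0.0 -0.419 0.0 55;4.5 0.0 1.76 -0.0 -0.506 0.0 55;4.94 0.0 2.14 -0.0 -0.576 -0.0 55;4.94 0.0 2.14 -0.0 -0.576 -0.0 55;
```

```bash
python3 -m crank '0.64 -0.04 0.22 0 -0.088 0 55;1.59 -0.04 0.88 0 -0.193 0 55;2.45 -0.05 1.6 0 -0.298 0 55;3.23 -0.05 2.4 0 -0.402 0 55;3.92 -0.06 3.25 0 -0.507 0 55;4.51 -0.06 4.15 0 -0.612 0 55;5.09 -0.07 5.06 0 -0.717 0 55' >/dev/null && python3 log.py; python3 -m crank '1.03 0 0.3 0 -0.105 0 55;1.99 0 0.69 0 -0.209 0 55;2.86 0 1.15 0 -0.314 0 55;3.76 0 1.51 0 -0.419 0 55;4.5 0 1.76 0 -0.506 0 55;4.94 0 2.14 0 -0.576 0 55;4.94 0 2.14 0 -0.576 0 55;4.94 0 2.14 0 -0.576 0 55' >/dev/null && python3 log.py
cat > back.py <<'E'
from plan import *
s=arm.sense(); bt=R.from_euler('xyz',s["tool_rot"]); bp=s["ee_pos"]
g1=bp+bt.apply([0,0,45.3]); pT,tT,_=pose([0,0,0],np.array(O)+[0,0,150],PSI,0,LEAN,-1); g0=pT+tT.apply([0,0,45.3]); N=20
for k in range(1,N+1):
    f=1-k/N; psi=np.degrees(PSI)+(95-np.degrees(PSI))*f
    _,t,_=pose(lip,[0,0,0],np.radians(psi),np.radians(30*f),LEAN,-1); g=g0+(g1-g0)*f; p=g-t.apply([0,0,45.3])
    print(*(bt.inv().apply(p-bp)/10).round(1),*(bt.inv()*t).as_rotvec().round(2),"55;",end="")
    if k%7==0 or k==N: bp,bt=p,t; print("   ",p.round(1))
E
python3 back.py
```

```text
t 17.25 q [ 0.31  0.84 -0.65  2.02 -0.29  0.36  0.2 ] p [493.9 135.3 207.3] rpy [ 3.138 -0.573  1.653] F [-0.08  0.26 -3.13] w 56.0 g 35.0
t 18.05 q [-0.49  0.69  0.06  1.96 -0.09  0.49 -0.28] p [489.2 188.2 215.1] rpy [ 3.141e+00 -1.000e-03  1.653e+00] F [-0.71 -0.37 -2.09] w 55.6 g 35.0
-2.6 -0.2 -0.2 0.0 -0.03 0.07 55;-5.1 -0.4 -0.4 0.0 -0.05 0.15 55;-7.7 -0.6 -0.6 0.01 -0.08 0.22 55;-10.3 -0.7 -0.7 0.02 -0.11 0.3 55;-12.9 -0.8 -0.9 0.03 -0.13 0.38 55;-15.5 -1.0 -1.1 0.04 -0.16 0.45 55;-18.1 -1.1 -1.3 0.05 -0.18 0.53 55;    [493.4   6.8 227.3]
-2.3 1.3 0.3 0.01 -0.03 0.08 55;-4.6 2.5 0.5 0.03 -0.05 0.15 55;-6.9 3.8 0.8 0.05 -0.08 0.22 55;-9.3 5.1 1.1 0.07 -0.1 0.3 55;-11.6 6.4 1.4 0.09 -0.13 0.37 55;-14.0 7.7 1.6 0.12 -0.15 0.44 55;-16.3 9.1 1.9 0.15 -0.18 0.52 55;    [ 503.9 -180.6  238.1]
-1.3 2.4 0.4 0.03 -0.03 0.07 55;-2.7 4.8 0.7 0.06 -0.05 0.14 55;-4.0 7.2 1.1 0.09 -0.08 0.21 55;-5.4 9.6 1.5 0.12 -0.1 0.28 55;-6.8 12.1 1.9 0.16 -0.13 0.35 55;-8.2 14.5 2.3 0.2 -0.15 0.42 55;    [ 513.4 -348.6  246.2]
```

```bash
python3 -m crank '-2.6 -0.2 -0.2 0 -0.03 0.07 55;-5.1 -0.4 -0.4 0 -0.05 0.15 55;-7.7 -0.6 -0.6 0.01 -0.08 0.22 55;-10.3 -0.7 -0.7 0.02 -0.11 0.3 55;-12.9 -0.8 -0.9 0.03 -0.13 0.38 55;-15.5 -1 -1.1 0.04 -0.16 0.45 55;-18.1 -1.1 -1.3 0.05 -0.18 0.53 55' >/dev/null && python3 log.py; python3 -m crank '-2.3 1.3 0.3 0.01 -0.03 0.08 55;-4.6 2.5 0.5 0.03 -0.05 0.15 55;-6.9 3.8 0.8 0.05 -0.08 0.22 55;-9.3 5.1 1.1 0.07 -0.1 0.3 55;-11.6 6.4 1.4 0.09 -0.13 0.37 55;-14 7.7 1.6 0.12 -0.15 0.44 55;-16.3 9.1 1.9 0.15 -0.18 0.52 55' >/dev/null && python3 log.py; python3 -m crank '-1.3 2.4 0.4 0.03 -0.03 0.07 55;-2.7 4.8 0.7 0.06 -0.05 0.14 55;-4 7.2 1.1 0.09 -0.08 0.21 55;-5.4 9.6 1.5 0.12 -0.1 0.28 55;-6.8 12.1 1.9 0.16 -0.13 0.35 55;-8.2 14.5 2.3 0.2 -0.15 0.42 55;-8.2 14.5 2.3 0.2 -0.15 0.42 55;-8.2 14.5 2.3 0.2 -0.15 0.42 55' >/dev/null && python3 log.py
python3 - <<'E'
from plan import *
for z in(3,0): p,t,_=pose([0,0,0],[O[0],O[1],z],PSI,0,LEAN,-1); print(p.round(1),rel(p,t))
from h import vision,wp,cloud
import cv2
P=wp(vision.camera_model("wrist")); p,d=vision.camera("wrist"); cv2.imwrite("pics/w3.png",p[...,::-1])
t,_=vision.camera("top"); cv2.imwrite("pics/t3.png",t[...,::-1])
E
```

```text
t 18.75 q [-0.38  0.7   0.34  1.99 -0.11  0.59 -0.47] p [492.8   3.6 228.1] rpy [-3.141  0.183  1.113] F [-0.06  0.19 -1.55] w 55.8 g 35.0
t 19.45 q [-0.15  0.83  0.54  1.75 -0.15  0.9  -0.6 ] p [ 502.6 -183.5  239.1] rpy [-3.136  0.368  0.573] F [ 0.49 -0.2  -2.14] w 55.7 g 35.0
t 20.25 q [ 0.14  1.02  0.65  1.33 -0.21  1.33 -0.73] p [ 510.5 -350.6  246.1] rpy [-3.136  0.521  0.112] F [ 0.25  0.66 -1.96] w 56.0 g 35.0
[ 513.4 -348.6   99.2] (array([ 7.58, -0.1 , 12.58]), array([-0.012, -0.003, -0.012]))
[ 513.4 -348.6   96.2] (array([ 7.73, -0.1 , 12.84]), array([-0.012, -0.003, -0.012]))
```

```bash
python3 -m crank '1.5 0 2.4 0 0 0 55;3.2 0 5.2 -0.01 0 -0.01 55;4.9 0 8 -0.01 0 -0.01 55;6.2 -0.1 10.2 -0.01 0 -0.01 55;7.1 -0.1 11.7 -0.01 0 -0.01 55;7.5 -0.1 12.4 -0.01 0 -0.01 55;7.5 -0.1 12.4 -0.01 0 -0.01 55' >/dev/null && python3 log.py;  python3 - <<'E'
from h import vision,arm
import cv2,numpy as np
w=cv2.imread("pics/w3.png"); t=cv2.imread("pics/t3.png")
p,d=vision.camera("side")
a=cv2.resize(p[260:340,310:420,::-1],(412,300),interpolation=cv2.INTER_CUBIC); b=cv2.resize(t[190:280,200:320],(400,300),interpolation=cv2.INTER_CUBIC)
c=cv2.resize(w[:300],(400,188)); e=np.zeros((188,412,3),np.uint8)
cv2.imwrite("pics/m2.png",np.vstack([np.hstack([b[:, :388],a]),np.hstack([c,e])[:, :800]]))
E
```

```text
t 21.05 q [ 0.15  1.2   0.59  1.36 -0.27  1.12 -0.75] p [ 515.7 -346.2  101.9] rpy [3.141 0.522 0.128] F [-0.93 -0.31 -1.72] w 55.7 g 35.0
```

View pics/m2.png

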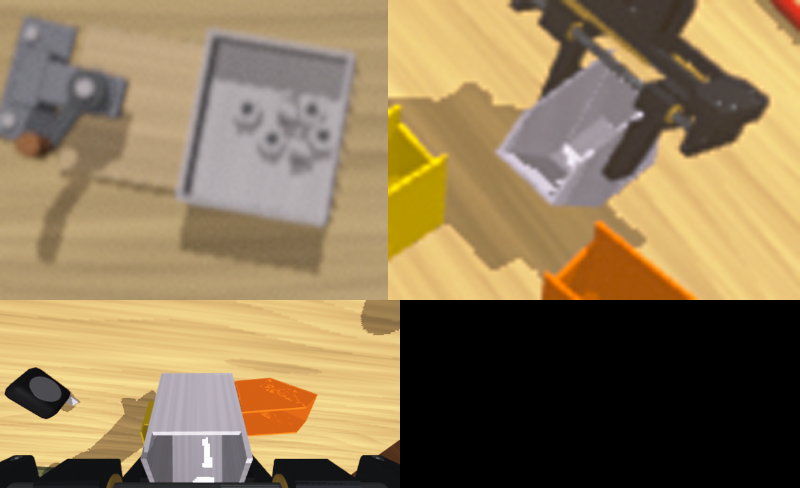

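All six nuts are in the bin in the crop, at (247,110), (290,112), (312,106), (322,134), (272,140) and (300,156). The cup is upright and empty, just above the bench. I'll set it down gently.

```bash
python3 -m crank '0.1 0 0.17 0 0 0 55;0.2 0 0.35 0 0 0 55;0.2 0 0.35 0 0 0 55' >/dev/null && python3 log.py; python3 -m crank '0.05 0 0.09 0 0 0 55;0.05 0 0.09 0 0 0 55' >/dev/null && python3 log.py
```

```text
t 21.4 q [ 0.15  1.21  0.59  1.36 -0.27  1.12 -0.75] p [ 516.  -346.9   98.8] rpy [3.139 0.52  0.127] F [-0.93  0.43 -2.59] w 55.9 g 35.0
t 21.6 q [ 0.15  1.21  0.59  1.36 -0.28  1.12 -0.75] p [ 515.8 -346.8   97.4] rpy [3.139 0.521 0.127] F [-0.39 -0.92 -2.56] w 56.0 g 35.0
```

```bash
python3 -m crank '0.05 0 0.09 0 0 0 55;0.05 0 0.09 0 0 0 55' >/dev/null && python3 log.py; python3 -m crank '0.05 0 0.09 0 0 0 55;0.05 0 0.09 0 0 0 55' >/dev/null && python3 log.py
```

```text
t 21.8 q [ 0.15  1.21  0.59  1.36 -0.28  1.12 -0.75] p [ 515.8 -346.9   97.2] rpy [3.139 0.521 0.127] F [-0.02  0.98  4.83] w 55.8 g 35.0
t 22.0 q [ 0.15  1.21  0.59  1.36 -0.28  1.12 -0.75] p [ 515.9 -346.9   97.2] rpy [3.139 0.522 0.127] F [ 0.81  3.26 10.11] w 55.6 g 35.0
```

Contact with the bench. I'll open slowly and retreat along the fingers.

```bash
python3 -m crank '0 0 -0.1 0 0 0 63;0 0 -0.1 0 0 0 70;0 0 -0.1 0 0 0 80;0 0 -0.1 0 0 0 95;0 0 -0.1 0 0 0 95;0 0 -0.1 0 0 0 95' >/dev/null && python3 log.py; python3 -m crank '0 0 -2 0 0 0 95;0 0 -5 0 0 0 95;0 0 -9 0 0 0 95;0 0 -13 0 0 0 95;0 0 -16 0 0 0 95;0 0 -16 0 0 0 95;0 0 -16 0 0 0 95' >/dev/null && python3 log.py
python3 - <<'E'
from h import *
import cv2
P=wp(vision.camera_model("wrist")); p,d=vision.camera("wrist"); c=cloud("wrist",d,P); c[d<=0]=-999; q=c.reshape(-1,3)
b=(q[:,0]>390)&(q[:,0]<570)&(q[:,1]>-410)&(q[:,1]<-295)
for lo,hi in((20,60),(72,90)):
    s=q[b&(q[:,2]>lo)&(q[:,2]<hi)]; print(len(s),cv2.minAreaRect(s[:,:2].astype(np.float32)),np.percentile(s[:,2],98) if len(s) else 0)
t,d=vision.camera("top"); c=cloud("top",d); d0=np.load("pics/top0.npy"); 
q=c[195:270,245:312].reshape(-1,3);q=q[(q[:,2]>62)&(q[:,2]<74)&(q[:,1]<185)]
print("bin",cv2.minAreaRect(q[:,:2].astype(np.float32)))
E
```

```text
t 22.6 q [ 0.15  1.21  0.59  1.36 -0.28  1.11 -0.75] p [ 516.2 -346.8   96. ] rpy [3.139 0.521 0.127] F [-0.15 -0.12  0.71] w 83.6 g 0.0
t 23.3 q [ 0.14  1.13  0.64  1.04 -0.24  1.51 -0.8 ] p [ 595.1 -336.4  234.8] rpy [3.139 0.521 0.127] F [ 0.64 -0.12  0.16] w 83.8 g 0.0
3960 ((485.03973388671875, -351.05804443359375), (114.4726333618164, 55.978660583496094), 7.490050315856934) 58.78219874818205
616 ((494.79144287109375, -349.8813171386719), (94.10678100585938, 56.114097595214844), 7.703835964202881) 80.19285644204442
bin ((496.6827697753906, 103.09417724609375), (126.41020965576172, 145.7513427734375), 79.13897705078125)
```

The cup stands upright (rim at 80 mm), the bin hasn't moved, and the robot is clear, so I'll hand the job in.

```bash
python3 -c "
from station import ticket
print(ticket.sign_off())"
```

```text
the job is handed in; nothing more can be done
None
```

The clamp is snugged on the bin's foot at an estimated 40 N pad force, all six nuts are in the bin, which has not shifted, and the empty cup stands upright on the bench; the job was handed in at about 23 s of the 72 s allowed, and sign-off returned no verdict.

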